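Lock the cartridges of a leak-tested water purifier for packing

TASK

The purifier lying on the tilt cradle has passed its leak test and must be made ready for packing. Pull the round vent knob on its sloping manifold out to its stop to let the pressure off; with the vent open, slide both cartridge lock tabs outwards, away from the knob, to their end stops; then push the vent knob fully home. Do not bump the gauge stand and leave the other things on the bench where they are.

Things in the scene. Friction and masses are not known exactly. Their poses are not given: they have to be found in the camera images.
- unit: The purifier: white, 350 mm wide, four 72 mm cartridges side by side below a head housing, lying on its back on a tilted tray clamped fast at a slope of 32 to 41 degrees that differs from run to run; its front looks up and towards the robot. Origin: on the pivot at the tray's low end; x up the slope, y left (level), z square out of the slope
- deck (a point): Point on the flat manifold deck at the foot of the vent knob, 225 mm up the slope and 105 mm out from unit's origin; same axes. Deck: 350 mm wide, x from -25 to +62 mm. At x = +62 mm the head housing rises 50 mm as a wall over the full width and goes on 128 mm up the slope. Below x = -25 mm lie the cartridges, tops 3 mm lower than the deck; their bottom caps, from x = -185 mm, 3 mm higher
- elbow_left_tip (a point): End of the outlet of the left hose elbow, 16 mm above the deck. Two white elbows stand on the deck, at deck x = +20 mm, y = +156 and -156 mm: foot 22 mm across, 26 mm high; outlet 16 mm thick, its end 28 mm from the foot's axis. They swivel easily about deck z and point anywhere within 75 degrees of straight up the slope, often inwards at the locks. z out of the deck
- elbow_right_tip (a point): The same point on the right hose elbow
- vent (a joint): Travel in m of the vent knob along the deck's z: 0 = fully home, 0.020 = out to its stop. A spring detent half way (about 4 to 16 mm) must be overcome with some 5 to 6 N either way; past it the knob stays where it is left
- vent_top (a point): Centre of the vent knob's top face. Grey round knob, 30 mm across, 18 mm thick along its axis, on a thin stem over a 22 mm collar 9 mm high; its underside is 18 mm below this point. Home, this point is 30 mm out from the deck; axes as deck
- lock_left (a joint): Travel in m of the left cartridge lock, outwards to the left along the deck's +y: 0 = innermost, 0.060 = locked, at its end stop. Friction about 3 N; stays where it is left
- lock_left_top (a point): Centre of the top of the left lock's tab. Grey upright tab, 24 mm along the slope, 14 mm across, its top 34 mm out from the deck, on a plate 32 mm by 34 mm whose top is 4.5 mm out; it stands at deck x = 0, y = 45 mm + travel. Axes as deck
- lock_right (a joint): Travel in m of the right cartridge lock, outwards to the right along the deck's -y: 0 = innermost, 0.060 = locked, at its end stop. Friction about 3 N; stays where it is left
- lock_right_top (a point): Centre of the top of the right lock's tab, the same as the left one; it stands at deck x = 0, y = -45 mm - travel. Axes as deck
- cradle: Fixed base of the tilt cradle, dark steel plate 380 mm by 440 mm by 12 mm; origin under it, 50 mm from the plate's middle towards the robot, x from the low end of the slope to the high end, z up
- stand: Fixed leak-test gauge stand beside the cradle, on its left or right: grey block 100 mm by 80 mm by 45 mm, a 22 mm column and a round gauge 84 mm across whose top is 427 mm above the bench; origin centre of the underside
- cartridge: Loose spare filter cartridge standing upright on the other side of the cradle: white, 78 mm across, 220 mm high; origin centre of the underside, z up its axis
- tap: Loose white dispensing tap standing beside the cradle, near its low end, left or right: foot 60 mm by 75 mm, 121 mm high; origin centre of the underside
- wrench: Loose grey cartridge wrench lying on the side across from the tap: ring 100 mm across, 18 mm high, with a 130 mm handle along its -x; origin centre of the ring's underside
Not all that is in view belongs to the job. Leave any pink look-alike of the cartridge alone.

How it is judged (in metres and radians):
On the way, in this order (a step that is already met when the one before it is completed fails the run):
1. the vent knob is pulled out to its stop while neither lock has been slid home yet (value of joint vent above 0.017 m and value of joint each of lock_left, lock_right below 0.05 m), for 0.2 s.
2. with the vent still open, both locks stand at their outer end stops (value of joint vent above 0.0145 m and value of joint each of lock_left, lock_right above 0.0575 m), for 0.2 s.
3. the vent knob is pushed home (value of joint vent below 0.002 m), for 0.2 s.
At the end, for the whole second after the job is handed in: The vent knob is home within 2 mm, both locks are within 2.5 mm of their outer end stops, and the spare cartridge (still upright), tap and wrench are within 25 mm of where they stood (value of joint vent below 0.002 m and value of joint each of lock_left, lock_right above 0.0575 m and distance of each of cartridge, tap, wrench from where it was at the start of the episode below 0.025 m and angle between cartridge's own z axis and vertical below 0.2 rad); the robot touches nothing.
It fails at once if the gauge stand is bumped (over 4 N) (contact force between any of the arm, the fingers and stand above 4 N).
It fails at once if the spare cartridge, tap or wrench is pushed more than 25 mm away (distance of any of cartridge, tap, wrench from where it was at the start of the episode above 0.025 m).
It also fails if it takes over 58 s, if anything falls off the work surface, if the arm or the gripper's body presses on something with over 40 N, if the wrist force passes 120 N, or if a joint passes its speed limit or range.

ROBOT

A 6-joint arm with a two-finger parallel gripper is mounted at the origin on the work surface. World frame = base frame: x ahead of the robot, y to its left, z up, the work surface at z = 0. Lengths are in mm, angles in rad, forces in N, time in s.
With the tool pointing down it reaches from about 300 to 825 mm from the base axis. Payload 5.4 kg.
Tool frame: the origin (TCP) lies midway between the tips of the shut fingers; the grasp point (between the pads) lies 19 mm behind it; z points along the fingers, y is the line along which they close (so a half turn about z gives the same grasp; the last joint's range is limited). The gripper opens to 92 mm and grips with 3 to 60 N. Pads are 20 mm wide; open, the fingers measure 128 mm over their backs; the gripper's body (75 mm by 189 mm) begins 69 mm behind the grasp point.
Start: joints at [-1.388, 0.158, 1.597, -0, 1.386, -0.21], TCP at [220.072, -531.201, 214.601] pointing down, gripper open.
Joint ranges: [-2.91, 2.91], [-0.94, 2.29], [0.18, 2.7], [-1.29, 4.43], [0.17, 2.64], [-3, 3]. Speed limits (rad/s): [2.57, 2.57, 3.14, 3.14, 3.14, 3.14].

INTERFACE

Orientations are given as a unit quaternion [w, x, y, z].
In Python, from cell import manip gives the robot as it stands.
- The arm moves only by the tool step_arm, never from a script. Its argument "commands" is one flat list of numbers, 5 for each row, row after row: the opening, from -1 (shut) to 1 (fully open), then the shift along the tool's x, y, z as a fraction of full scale, then the turn about the tool's z as a fraction of full scale. A call has 1 to 10 rows; each row shifts and turns the commanded pose from where the row before left it, along the tool's axes as they then stand; what a row does not reach is not made up. Full scale, the value 1, is 0.25 m for a shift and 4 degrees for a turn. A row lasts 1/12 s, in which the tool goes at most 41.7 mm and 7.16 degrees, less where a joint would pass 70% of its speed; a pose out of reach is approached as far as the arm can. A call with a number of a shift or a turn outside -1 to 1 is refused whole. A call with a gripper value outside its range is refused whole. The fingers move at their own pace and stop on an object; the grip force is fixed at half the most. Time passes only in rows, so rows that do not move let the fingers close. It gives the time, the measured TCP pose, the force, the opening and the grip force at its end, in the units of the state.
- manip.state(): the state, without advancing time (a new reading comes with each control period).
- manip.read_camera(name): name is "scene" or "top"; returns the picture (400x640x3 uint8, red, green, blue); there is no depth.
- manip.calibration(name): a dict with "intrinsics" (3x3 intrinsics, pixels), "world_from_camera" (4x4, takes a point from camera to world coordinates). Camera axes: x right, y down, z forward; pixel columns grow to the right and rows downward; lengths in mm; the calibration is good to about 2 mm. A picture is of the moment at which its call begins. calibration takes no time and is no camera call.
- manip.sign_off(): hands the job in; it is judged then, once.
The state is a dict: "time_s": time; "joint_pos": joint angles; "joint_velocities": joint speeds; "joint_torque": joint torques, N m; "tool_pos": TCP position; "eef_rot": TCP orientation; "wrist_force": force on the tool from outside, world axes, zero at the start; "wrist_torque": the same for the moment, N m; "width": finger opening in mm; "gripper_force": force on a finger pad.
Only numpy, scipy, OpenCV 4.12 (cv2) and the standard library are available. Lean on these libraries where they do the work, as an engineer would, in place of code of your own. Each camera call takes 0.05 s, during which the arm holds its last target. There are 200 camera calls.

## Working session

There is one attempt and no reset: what is moved stays moved. The work goes in short steps, Python scripts to look and compute and a tool call to move; the robot and the scene stay as the last step left them, time stands still between calls to the robot, and variables do not carry over. Pictures are saved under pics/ and viewed, at most 10 in all, crops included, and the job is handed in when it is done.

Besides the shell and the picture viewer there is one more tool, called after "Request:" as name(argument=value, ...), one argument or row to a line, values as JSON. step_arm: Moves the arm, as the interface text tells. Its arguments: {"type":"object","properties":{"commands":{"type":"array","items":{"type":"number"}}},"required":["commands"]}

```bash
mkdir -p pics
python3 - <<'E'
from cell import manip
import cv2
s=manip.state(); print(s)
for n in("scene","top"):
    im=manip.read_camera(n); cv2.imwrite(f"pics/{n}0.png",im[:,:,::-1]); c=manip.calibration(n); print(n,c["intrinsics"],c["world_from_camera"])
E
```

```text
{'time_s': 0.0, 'joint_pos': array([-1.38808616e+00,  1.59039106e-01,  1.59824022e+00,  1.56512823e-05,
        1.38620833e+00, -2.10115189e-01]), 'joint_velocities': array([-0.00033255,  0.00124724, -0.00042116, -0.00096407, -0.00021522,
        0.00192251]), 'joint_torque': array([-6.25907924e-04, -3.85568619e+01, -3.22113240e+01,  7.01341499e-02,
        3.78847006e-02, -1.53729629e-04]), 'tool_pos': array([ 219.9692739 , -530.57456963,  213.62052221]), 'eef_rot': array([-9.47304373e-04,  9.80772802e-01,  1.95150743e-01,  2.06733166e-05]), 'wrist_force': array([ 0.24961742,  0.40477539, -0.04885243]), 'wrist_torque': array([-0.02375969,  0.01359861, -0.01771629]), 'gripper_force': 0.0, 'width': 91.9578813592336}
scene [[432.59788917   0.         308.51207382]
 [  0.         432.59788917 204.01719763]
 [  0.           0.           1.        ]] [[-8.82756702e-01 -4.48358940e-01  1.40409636e-01  3.85484004e+02]
 [-4.69824635e-01  8.40923628e-01 -2.68537267e-01  3.09228413e+02]
 [ 2.32730420e-03 -3.03020978e-01 -9.52981044e-01  1.30796421e+03]
 [ 0.00000000e+00  0.00000000e+00  0.00000000e+00  1.00000000e+00]]
top [[369.47518079   0.         322.87853196]
 [  0.         369.47518079 199.85136389]
 [  0.           0.           1.        ]] [[ 2.80879179e-02 -9.92456254e-01  1.19338398e-01  4.19177412e+02]
 [-9.99368755e-01 -3.04783582e-02 -1.82527148e-02 -5.31631577e+00]
 [ 2.17522594e-02 -1.18750385e-01 -9.92685844e-01  1.12018017e+03]
 [ 0.00000000e+00  0.00000000e+00  0.00000000e+00  1.00000000e+00]]
```

View pics/scene0.png

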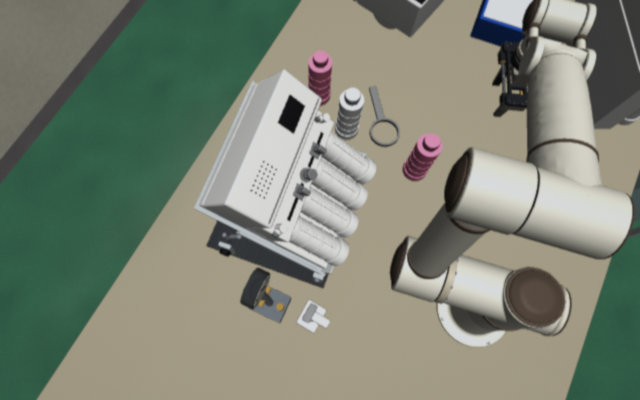

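View pics/top0.png

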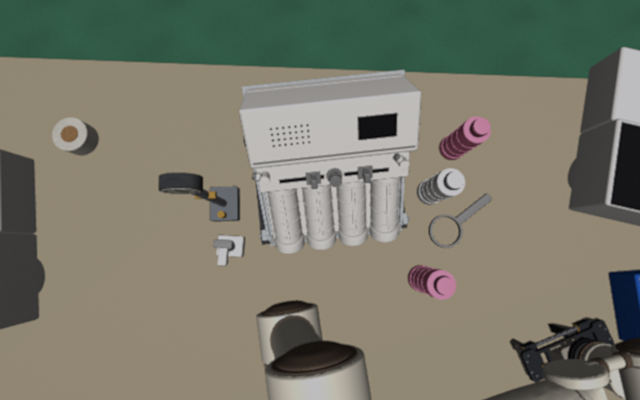

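The overview shows the unit at about (335,160) in top. The gauge stand is on the left at (215,195), the white cartridge on the right at (440,185), and the two pink ones are look-alikes. In top, the knob is near (335,177) and the tabs near (314,180) and (366,173). I'll enlarge both views to confirm.

Run:
```python
import cv2
a=cv2.imread("pics/top0.png")[60:260,235:425]; b=cv2.imread("pics/scene0.png")[60:280,190:385]
# deck closeups
a=cv2.imread("pics/top0.png")[140:256,244:414]; cv2.imwrite("pics/ta.png",cv2.resize(a,None,fx=4.7,fy=4.7,interpolation=cv2.INTER_CUBIC))
b=cv2.imread("pics/scene0.png")[100:280,260:385]; cv2.imwrite("pics/sb.png",cv2.resize(b,None,fx=3.3,fy=3.3,interpolation=cv2.INTER_CUBIC))
```

```text
(no output)
```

View pics/ta.png

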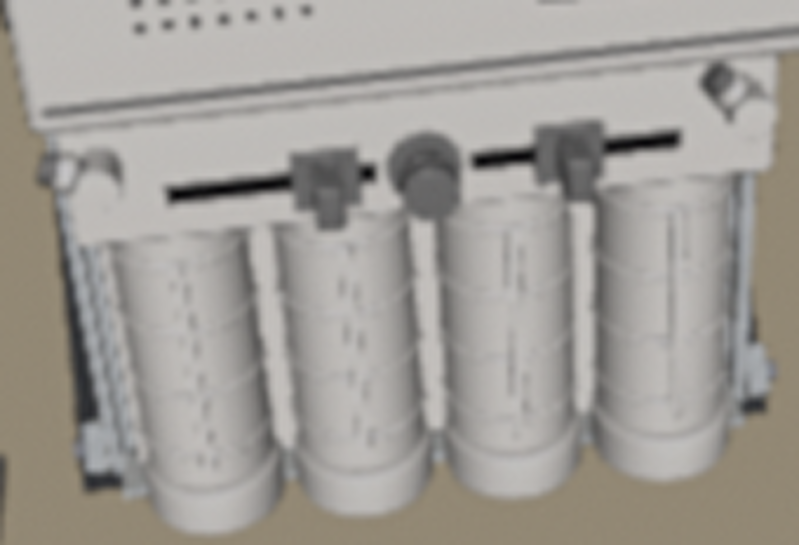

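View pics/sb.png

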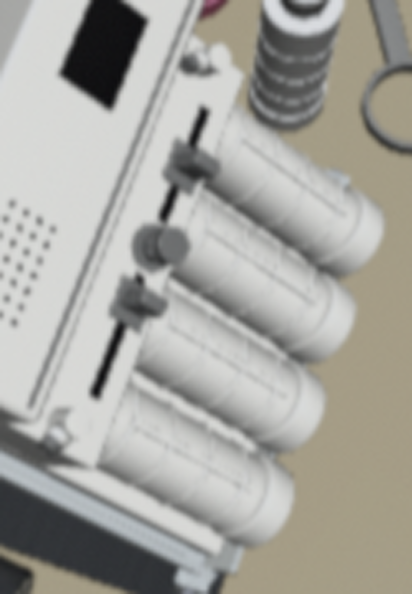

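The knob (ta 432,192) is the only round grey part, and it sits between two rectangular tabs at ta (331,210) and (579,180), which matches the description. The left tab is close to the knob. The left elbow points outwards and the right one points up the slope. Next I'll fit the pose.

```bash
cat > h.py <<'E'
import numpy as np, cv2
from cell import manip
from scipy.optimize import least_squares
from scipy.spatial.transform import Rotation as R
C={n:manip.calibration(n) for n in("scene","top")}
def proj(n,P):
    T=np.linalg.inv(C[n]["world_from_camera"]); K=C[n]["intrinsics"]
    p=(T[:3,:3]@P+T[:3,3]); q=K@p; return q[:2]/q[2]
def Rd(yaw,s): return R.from_euler("ZY",[yaw,-s]).as_matrix()
E
cat > fit.py <<'E'
from h import *
ta=lambda x,y:(x/4.7+244,y/4.7+140)
sb=lambda x,y:(x/3.3+260,y/3.3+100)
# name: fn(params)->deck coords, camera, pixel, weight
obs=[("knob",lambda p:(0,0,30),"top",ta(432,192),3),("knob",lambda p:(0,0,30),"scene",sb(173,243),3),
("sl",lambda p:(0,p[5],0),"top",ta(168,193),1),("sr",lambda p:(0,-p[5],0),"top",ta(680,138),1),
("sl",lambda p:(0,p[5],0),"scene",sb(96,396),1),("sr",lambda p:(0,-p[5],0),"scene",sb(205,107),1),
("tl",lambda p:(0,45+p[6],34),"top",ta(331,212),1.5),("tr",lambda p:(0,-45-p[7],34),"top",ta(580,182),1.5),
("tl",lambda p:(0,45+p[6],34),"scene",sb(153,304),1.5),("tr",lambda p:(0,-45-p[7],34),"scene",sb(207,166),1.5),
("cl",lambda p:(-25,175,0),"top",ta(83,242),1),("cr",lambda p:(-25,-175,0),"top",ta(775,167),1),
("cl",lambda p:(-25,175,0),"scene",sb(95,467),1),("cr",lambda p:(-25,-175,0),"scene",sb(243,70),1),
("hbl",lambda p:(190,175,50),"top",(243,95),.5),("hbr",lambda p:(190,-175,50),"top",(413,80),.5),
("hfl",lambda p:(62,175,50),"top",ta(40,128),.5),
("hbl",lambda p:(190,175,50),"scene",(198,207),.5),("hbr",lambda p:(190,-175,50),"scene",(285,72),.5)]
def f(p):
    M=Rd(p[3],p[4]); return np.concatenate([w*(proj(n,p[:3]+M@np.array(g(p),float))-px) for _,g,n,px,w in obs])
r=least_squares(f,[450,0,250,.08,.64,100,5,20],loss="soft_l1",x_scale=[10,10,10,.1,.1,10,10,10])
p=r.x; print(p.round(3),np.degrees(p[3:5]).round(2)); e=f(p).reshape(-1,2)
for o,d in zip(obs,e): print(o[0],o[2],(d/o[4]).round(1))
M=Rd(p[3],p[4]); print("sd",np.sqrt(np.diag(np.linalg.inv(r.jac.T@r.jac))).round(4)); np.save("pose.npy",p)
print("unit origin",(p[:3]-M@[225,0,105]).round(1)); print("knob",(p[:3]+M@[0,0,30]).round(1))
def atz(n,px,z):
    T=C[n]["world_from_camera"]; d=T[:3,:3]@np.linalg.inv(C[n]["intrinsics"])@[*px,1]; return (T[:3,3]+d*(z-T[2,3])/d[2]).round(0)
print("gauge L/R top",atz("top",(160,178),385),atz("top",(202,178),385),"scene",atz("scene",(255,285),385)); print("stand block",atz("top",(224,205),45))
print("cart",atz("top",(455,182),220))
E
python3 fit.py
```

```text
[ 5.79336e+02 -4.65460e+01  2.76591e+02  1.43000e-01  6.15000e-01
  1.27143e+02  5.56700e+00  2.43210e+01] [ 8.21 35.25]
knob top [ 0.2 -0.3]
knob scene [0.1 0.2]
sl top [0.3 0. ]
sr top [ 0.1 -0.3]
sl scene [-0.6  0.4]
sr scene [0.3 0.6]
tl top [-0.5 -1.3]
tr top [-0.4 -0.8]
tl scene [ 0.1 -0.4]
tr scene [-0.2 -0.6]
cl top [-0.6  1.5]
cr top [-0.3  1. ]
cl scene [0.9 0.7]
cr scene [1.6 1.5]
hbl top [-1.5 11.8]
hbr top [6.2 8.5]
hfl top [0.4 0. ]
hbl scene [24.4 -4.5]
hbr scene [-4.1 -1.7]
sd [1.0285 0.8038 3.1034 0.0069 0.0346 1.3946 1.6287 1.7004]
unit origin [457.5 -64.1  61. ]
knob [562.2 -49.  301.1]
gauge L/R top [542. 308. 385.] [544. 225. 385.] scene [537. 261. 385.]
stand block [525. 262.  45.]
cart [ 582. -349.  220.]
```

```bash
sed -i '/"hbl"/d; s/^("hfl".*$/("hfl",lambda p:(62,175,50),"top",ta(40,128),.5),("c4",lambda p:(-185,-3*p[8],1.5),"top",ta(663,432),.6),("c1",lambda p:(-185,3*p[8],1.5),"top",ta(206,488),.6),("c4",lambda p:(-185,-3*p[8],1.5),"scene",sb(352,216),.6),("c1",lambda p:(-185,3*p[8],1.5),"scene",sb(260,486),.6)]/; s/100,5,20\]/100,5,20,41]/; s/10,10,10\])/10,10,10,10])/' fit.py; python3 fit.py
cat >> h.py <<'E'
def goto(P,yaw):
    "shift in tool axes (fraction units) from present pose to P, tool x at yaw"
    s=manip.state(); q=s["eef_rot"]; M=R.from_quat([*q[1:],q[0]]).as_matrix()
    y0=np.arctan2(M[1,0],M[0,0]); d=np.asarray(P)-s["tool_pos"]
    print("now",s["tool_pos"].round(1),"yaw",np.degrees(y0).round(2),"d world",d.round(1),"d tool/250",(M.T@d/250).round(3),"turn deg",np.degrees(y0-yaw).round(2),"F",s["wrist_force"].round(1),"w",round(s["width"],1),round(s["time_s"],2))
E
python3 -c "
from h import *
p=np.load('pose.npy');M=Rd(p[3],p[4]);print(M.round(3));g=p[:3]+M@[0,0,21]-[0,0,10];print(g);goto(g,p[3])"
```

```text
[ 5.80655e+02 -4.63270e+01  2.78386e+02  1.43000e-01  6.96000e-01
  1.27050e+02  5.63100e+00  2.41720e+01  4.21500e+01] [ 8.2  39.88]
knob top [ 0.3 -0. ]
knob scene [0.3 0.2]
sl top [ 0.2 -0.7]
sr top [ 0.1 -1. ]
sl scene [-1.1 -0. ]
sr scene [-0.2  0.1]
tl top [-0.5 -0.9]
tr top [-0.4 -0.4]
tl scene [ 0.4 -0.3]
tr scene [ 0.1 -0.5]
cl top [-0.7  0.4]
cr top [-0.4 -0. ]
cl scene [-0.1  0.4]
cr scene [0.7 1.2]
hfl top [0.3 2. ]
c4 top [ 1.9 -0.6]
c1 top [ 2.2 -1.3]
c4 scene [1.1 1.5]
c1 scene [0.8 1.5]
sd [0.744  0.8459 3.3583 0.0057 0.0173 1.3489 1.5809 1.67   1.3282]
unit origin [476.4 -61.4  53.5]
knob [561.6 -49.1 301.4]
gauge L/R top [542. 308. 385.] [544. 225. 385.] scene [537. 261. 385.]
stand block [525. 262.  45.]
cart [ 582. -349.  220.]
[[ 0.759 -0.143 -0.635]
 [ 0.109  0.99  -0.091]
 [ 0.641  0.     0.767]]
[567.32676775 -48.24819802 284.49967893]
now [ 220.  -530.7  213.7] yaw 22.5 d world [347.4 482.4  70.8] d tool/250 [ 2.022 -1.251 -0.28 ] turn deg 14.3 F [0.7 0.3 0.7] w 92.1 0.1
```

Request:
step_arm(
  commands=[-0.13, 0, 0, -0.11, 0, -0.13, 0, 0, -0.11, 0, -0.13, 0, 0, -0.11, 0, -0.13, 0, 0, -0.11, 0, -0.13, 0, 0, -0.11, 0, -0.13, 0, 0, -0.11, 0, -0.13, 0, 0, -0.11, 0, -0.13, 0.05, 0, -0.11, 0, -0.13, 0.05, 0, 0, 0, -0.13, 0.05, 0, 0, 0],
)

```text
time_s: 0.93
tool_pos: [255.4, -517.1, 436.0]
eef_rot: [0.002, 0.981, 0.195, 0.0]
wrist_force: [0.5, 0.0, -0.3]
width: 39.9
gripper_force: 0.0
```

Request:
step_arm(
  commands=[-0.13, 0.09, -0.06, 0, 0, -0.13, 0.09, -0.06, 0, 0, -0.13, 0.09, -0.06, 0, 0, -0.13, 0.09, -0.06, 0, 0, -0.13, 0.09, -0.06, 0, 0, -0.13, 0.09, -0.06, 0, 0, -0.13, 0.09, -0.06, 0, 0, -0.13, 0.09, -0.06, 0, 0, -0.13, 0.09, -0.06, 0, 0, -0.13, 0.09, -0.06, 0, 0],
)

```text
time_s: 1.77
tool_pos: [405.7, -290.1, 432.3]
eef_rot: [-0.002, 0.981, 0.195, -0.001]
wrist_force: [0.3, -0.3, 0.2]
width: 39.8
gripper_force: 0.0
```

Request:
step_arm(
  commands=[-0.13, 0.09, -0.06, 0, 0, -0.13, 0.09, -0.06, 0, 0, -0.13, 0.09, -0.06, 0, 0, -0.13, 0.09, -0.06, 0, 0, -0.13, 0.09, -0.06, 0, 0, -0.13, 0.09, -0.06, 0, 0, -0.13, 0.09, -0.06, 0, 0, -0.13, 0.09, -0.06, 0, 0, -0.13, 0.09, -0.06, 0, 0, -0.13, 0, 0, 0, 0],
)

```text
time_s: 2.6
tool_pos: [541.7, -85.6, 431.8]
eef_rot: [-0.002, 0.98, 0.198, -0.001]
wrist_force: [-0.3, -0.6, 0.5]
width: 40.1
gripper_force: 0.0
```

Request:
step_arm(
  commands=[-0.13, 0, 0, 0, 0.9, -0.13, 0, 0, 0, 0.9, -0.13, 0, 0, 0, 0.9, -0.13, 0, 0, 0, 0.87, -0.13, 0, 0, 0, 0, -0.13, 0, 0, 0, 0],
)

```text
time_s: 3.1
tool_pos: [540.1, -89.9, 433.2]
eef_rot: [-0.0, 0.997, 0.073, -0.001]
wrist_force: [-0.3, -0.5, -0.2]
width: 40.1
gripper_force: 0.0
```

```bash
python3 -c "
from h import *
p=np.load('pose.npy');M=Rd(p[3],p[4]);g=p[:3]+M@[0,0,21]-[0,0,10];goto(g,p[3])"
```

```text
now [540.1 -89.9 433.2] yaw 8.32 d world [  27.2   41.6 -148.7] d tool/250 [ 0.133 -0.148  0.595] turn deg 0.12 F [-0.3 -0.5 -0.2] w 40.1 3.1
```

Request:
step_arm(
  commands=[-0.13, 0.07, -0.07, 0, 0, -0.13, 0.063, -0.078, 0, 0, -0.13, 0, 0, 0.08, 0, -0.13, 0, 0, 0.08, 0, -0.13, 0, 0, 0.08, 0, -0.13, 0, 0, 0.08, 0, -0.13, 0, 0, 0.08, 0, -0.13, 0, 0, 0, 0, -0.13, 0, 0, 0, 0],
)

```text
time_s: 3.85
tool_pos: [567.4, -48.4, 333.3]
eef_rot: [-0.001, 0.997, 0.072, -0.002]
wrist_force: [-0.3, -0.3, 0.8]
width: 39.8
gripper_force: 0.0
```

```bash
python3 -c "
from h import *
p=np.load('pose.npy');M=Rd(p[3],p[4]);g=p[:3]+M@[0,0,21]-[0,0,10];goto(g,p[3])
a=manip.read_camera('top')[:,:,::-1][130:230,280:400];b=manip.read_camera('scene')[:,:,::-1][120:220,260:380]
cv2.imwrite('pics/c1.png',np.vstack([cv2.resize(x,(360*1,300),interpolation=2) for x in (a,b)]))"
```

```text
now [567.4 -48.4 333.3] yaw 8.28 d world [ -0.    0.1 -48.8] d tool/250 [ 0.    -0.     0.195] turn deg 0.08 F [-0.3 -0.3  0.8] w 39.8 3.85
```

View pics/c1.png

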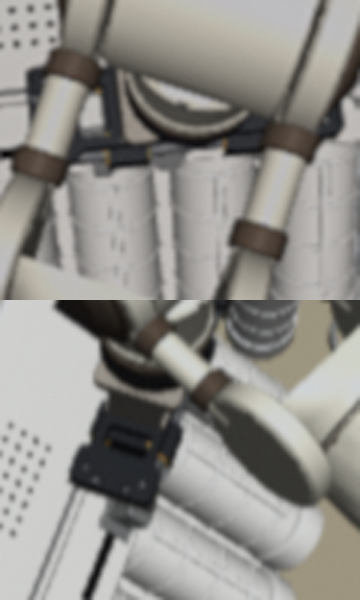

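The gripper hides the knob in both views; only the left tab is still visible, at crop (115,520). I'll go down in small steps and watch the force.

Request:
step_arm(
  commands=[-0.13, 0, 0, 0.025, 0, -0.13, 0, 0, 0.025, 0, -0.13, 0, 0, 0.025, 0, -0.13, 0, 0, 0.02, 0, -0.13, 0, 0, 0.02, 0, -0.13, 0, 0, 0, 0],
)

```text
time_s: 4.45
tool_pos: [567.6, -48.4, 304.2]
eef_rot: [-0.0, 0.997, 0.072, -0.001]
wrist_force: [-0.7, 0.2, 0.0]
width: 39.9
gripper_force: 0.0
```

Request:
step_arm(
  commands=[-0.13, 0, 0, 0.015, 0, -0.13, 0, 0, 0.015, 0, -0.13, 0, 0, 0.015, 0, -0.13, 0, 0, 0.015, 0, -0.13, 0, 0, 0, 0],
)

```text
time_s: 4.87
tool_pos: [567.8, -48.5, 289.8]
eef_rot: [-0.0, 0.997, 0.072, -0.001]
wrist_force: [-0.2, -0.3, -0.1]
width: 40.4
gripper_force: 0.0
```

Request:
step_arm(
  commands=[-0.13, 0, 0, 0.015, 0, -0.13, 0, 0, 0.005, 0, -1, 0, 0, 0, 0, -1, 0, 0, 0, 0, -1, 0, 0, 0, 0, -1, 0, 0, 0, 0, -1, 0, 0, 0, 0],
)

```text
time_s: 5.45
tool_pos: [567.6, -45.8, 285.4]
eef_rot: [-0.003, 0.997, 0.072, -0.001]
wrist_force: [-1.2, 8.6, -0.5]
width: 29.0
gripper_force: 30.0
```

Request:
step_arm(
  commands=[-1, 0, -0.011, 0, 0, -1, -0.01, 0, -0.013, 0, -1, -0.01, 0, -0.013, 0, -1, -0.01, 0, -0.013, 0, -1, -0.01, 0, -0.013, 0, -1, -0.01, 0, -0.013, 0, -1, -0.01, 0, -0.013, 0, -1, 0, 0, 0, 0, -1, 0, 0, 0, 0],
)

```text
time_s: 6.2
tool_pos: [554.9, -47.4, 301.0]
eef_rot: [-0.001, 0.997, 0.072, 0.002]
wrist_force: [18.2, 1.0, -25.8]
width: 29.3
gripper_force: 30.0
```

Request:
step_arm(
  commands=[-1, 0, 0, 0, 0, -1, 0, 0, 0, 0, -1, 0.006, 0, 0.008, 0, -1, 0, 0, 0, 0, -0.13, 0, 0, 0, 0, -0.13, 0, 0, 0, 0, -0.13, 0, 0, 0, 0, -0.13, 0, 0, 0, 0],
)

```text
time_s: 6.87
tool_pos: [554.8, -48.0, 304.9]
eef_rot: [0.001, 0.997, 0.072, 0.001]
wrist_force: [-0.1, 0.1, -0.2]
width: 40.3
gripper_force: 0.0
```

Request:
step_arm(
  commands=[-0.13, 0.015, 0, 0.015, 0, -0.13, 0.015, 0, 0.02, 0, -0.13, 0, 0, 0.02, 0, -0.13, 0, 0, 0, 0],
)

```text
time_s: 7.2
tool_pos: [561.3, -46.4, 287.8]
eef_rot: [-0.0, 0.997, 0.072, -0.001]
wrist_force: [-0.7, -0.0, -1.3]
width: 40.3
gripper_force: 0.0
```

Request:
step_arm(
  commands=[0.2, 0, 0, 0, 0, 0.5, 0, 0, 0, 0, 1, 0, 0, 0, 0, 1, 0, 0, 0, 0, 1, 0, 0, 0, 0, 1, 0, 0, 0, 0, 1, 0, 0, 0, 0],
)

```text
time_s: 7.78
tool_pos: [561.9, -47.0, 289.7]
eef_rot: [0.0, 0.997, 0.072, 0.0]
wrist_force: [0.6, -3.1, -1.3]
width: 84.6
gripper_force: 1.6
```

Request:
step_arm(
  commands=[0.8, 0, 0, -0.06, 0, 0.8, 0, 0, -0.06, 0, 0, 0, 0, -0.07, 0, -1, 0, 0, -0.07, 0, -1, 0, -0.05, 0, 0, -1, 0, -0.05, 0, 0, -1, 0, -0.052, 0, 0, -1, 0, 0, 0, 0, -1, 0, 0, 0, 0, -1, 0, 0, 0, 0],
)

```text
time_s: 8.62
tool_pos: [556.0, -8.6, 353.6]
eef_rot: [-0.0, 0.997, 0.072, -0.001]
wrist_force: [-0.6, -0.1, -0.4]
width: 31.2
gripper_force: 0.0
```

```bash
python3 -c "
from h import *
p=np.load('pose.npy');goto([561.5-.143*38,-47+.99*38,289],p[3])
a=manip.read_camera('top')[:,:,::-1][130:230,280:400];b=manip.read_camera('scene')[:,:,::-1][120:220,260:380]
cv2.imwrite('pics/c2.png',np.vstack([cv2.resize(x,(360*1,300),interpolation=2) for x in (a,b)]))"
```

```text
now [556.   -8.6 353.6] yaw 8.27 d world [  0.   -0.7 -64.6] d tool/250 [0.    0.003 0.258] turn deg 0.07 F [-0.6 -0.1 -0.4] w 31.2 8.62
```

View pics/c2.png

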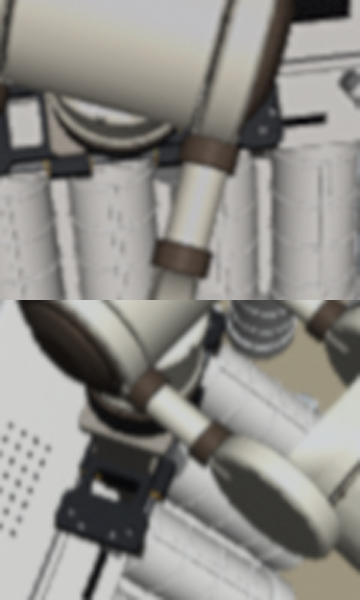

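The tab and the knob are both hidden behind the gripper, so I'll rely on force. Next I'll let the fingers shut fully and go down.

Request:
step_arm(
  commands=[-1, 0, 0, 0, 0, -1, 0, 0, 0.05, 0, -1, 0, 0, 0.05, 0, -1, 0, 0, 0.03, 0, -1, 0, 0, 0.03, 0, -1, 0, 0, 0.03, 0, -1, 0, 0, 0.02, 0, -1, 0, 0, 0, 0],
)

```text
time_s: 9.38
tool_pos: [555.8, -9.0, 300.5]
eef_rot: [-0.0, 0.997, 0.072, -0.001]
wrist_force: [-0.2, 0.4, -0.9]
width: 0.3
gripper_force: 0.0
```

Request:
step_arm(
  commands=[-1, 0, 0, 0.02, 0, -1, 0, 0, 0.02, 0, -1, 0, 0, 0, 0],
)

```text
time_s: 9.63
tool_pos: [556.1, -9.0, 291.1]
eef_rot: [-0.0, 0.997, 0.072, -0.001]
wrist_force: [0.3, 0.1, -0.6]
width: 0.4
gripper_force: 0.0
```

Request:
step_arm(
  commands=[-1, 0, -0.02, 0, 0, -1, 0, -0.02, 0, 0, -1, 0, -0.02, 0, 0, -1, 0, -0.02, 0, 0, -1, 0, -0.02, 0, 0, -1, 0, -0.02, 0, 0, -1, 0, -0.02, 0, 0],
)

```text
time_s: 10.22
tool_pos: [551.2, 26.0, 292.0]
eef_rot: [0.0, 0.997, 0.072, -0.0]
wrist_force: [-0.1, -4.1, -3.2]
width: 0.3
gripper_force: 1.7
```

Request:
step_arm(
  commands=[-1, 0, -0.01, 0, 0, -1, 0, -0.01, 0, 0, -1, 0, -0.01, 0, 0, -1, 0, 0, 0, 0],
)

```text
time_s: 10.55
tool_pos: [550.3, 33.6, 292.2]
eef_rot: [-0.0, 0.997, 0.072, 0.0]
wrist_force: [-0.8, -1.4, -0.3]
width: 0.9
gripper_force: 0.7
```

Request:
step_arm(
  commands=[-1, 0, -0.01, 0, 0, -1, 0, -0.01, 0, 0, -1, 0, 0, 0, 0],
)

```text
time_s: 10.8
tool_pos: [549.8, 36.5, 292.3]
eef_rot: [0.002, 0.997, 0.071, 0.0]
wrist_force: [-0.5, -8.7, -2.3]
width: 0.4
gripper_force: 3.8
```

Request:
step_arm(
  commands=[-1, 0, -0.01, 0, 0, -1, 0, -0.01, 0, 0, -1, 0, 0, 0, 0],
)

```text
time_s: 11.05
tool_pos: [549.7, 37.1, 292.5]
eef_rot: [0.006, 0.998, 0.07, 0.0]
wrist_force: [0.9, -22.1, -3.0]
width: -0.1
gripper_force: 10.6
```

Request:
step_arm(
  commands=[-1, 0, 0.03, 0, 0, -1, 0, 0.01, -0.06, 0, -1, 0, 0, -0.08, 0, -1, 0, 0, -0.1, 0, -1, 0, 0.1, -0.04, 0, -1, 0, 0.1, 0, 0, -1, 0, 0.1, 0, 0, -1, 0, 0.1, 0, 0, -1, 0, 0.05, 0, 0, -1, 0, 0, 0, 0],
)

```text
time_s: 11.88
tool_pos: [566.7, -79.9, 362.0]
eef_rot: [-0.0, 0.998, 0.07, 0.0]
wrist_force: [-0.4, 0.7, -0.1]
width: 0.4
gripper_force: 0.0
```

```bash
python3 -c "
from h import *
p=np.load('pose.npy');y=-39;goto([561.5-.143*y,-47+.99*y,290],p[3])
a=manip.read_camera('top')[:,:,::-1][130:230,250:370];b=manip.read_camera('scene')[:,:,::-1][150:250,260:380]
cv2.imwrite('pics/c3.png',np.vstack([cv2.resize(x,(360*1,300),interpolation=2) for x in (a,b)]))"
```

```text
now [566.7 -79.9 362. ] yaw 8.07 d world [  0.4  -5.7 -72. ] d tool/250 [-0.002  0.023  0.288] turn deg -0.13 F [-0.4  0.7 -0.1] w 0.4 11.88
```

View pics/c3.png

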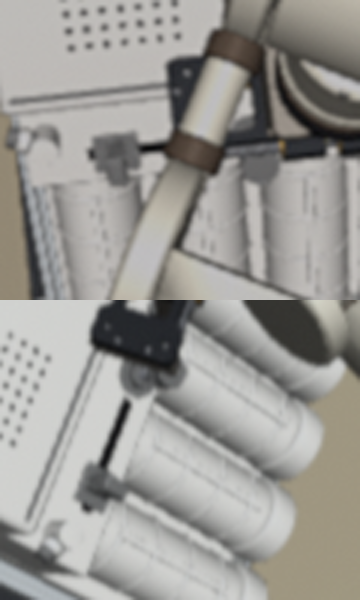

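The left tab is now at the outer end of its slot (top crop 118,165), and the knob (262,165) is standing out. Now the right lock.

Request:
step_arm(
  commands=[-1, 0, 0.023, 0.05, 0, -1, 0, 0, 0.05, 0, -1, 0, 0, 0.05, 0, -1, 0, 0, 0.05, 0, -1, 0, 0, 0.03, 0, -1, 0, 0, 0.02, 0, -1, 0, 0, 0, 0],
)

```text
time_s: 12.57
tool_pos: [566.6, -83.6, 297.8]
eef_rot: [-0.001, 0.997, 0.072, -0.001]
wrist_force: [0.4, 1.0, 0.7]
width: 0.2
gripper_force: 0.0
```

Request:
step_arm(
  commands=[-1, 0, 0, 0.02, 0, -1, 0, 0, 0.01, 0, -1, 0, 0, 0, 0],
)

```text
time_s: 12.82
tool_pos: [567.2, -84.0, 291.8]
eef_rot: [-0.0, 0.997, 0.072, -0.0]
wrist_force: [0.1, 0.5, -0.4]
width: 0.3
gripper_force: 0.0
```

Request:
step_arm(
  commands=[-1, 0, 0.02, 0, 0, -1, 0, 0.02, 0, 0, -1, 0, 0.02, 0, 0, -1, 0, 0.02, 0, 0, -1, 0, 0.02, 0, 0, -1, 0, 0.02, 0, 0, -1, 0, 0.02, 0, 0, -1, 0, 0.01, 0, 0],
)

```text
time_s: 13.48
tool_pos: [572.9, -121.9, 292.4]
eef_rot: [0.0, 0.997, 0.072, 0.0]
wrist_force: [0.0, 3.3, 2.2]
width: 0.6
gripper_force: 1.7
```

Request:
step_arm(
  commands=[-1, 0, 0.01, 0, 0, -1, 0, 0.01, 0, 0, -1, 0, 0.01, 0, 0, -1, 0, 0.01, 0, 0, -1, 0, 0, 0, 0],
)

```text
time_s: 13.9
tool_pos: [574.0, -129.5, 292.4]
eef_rot: [-0.002, 0.997, 0.072, -0.0]
wrist_force: [-1.8, 8.1, 4.9]
width: 0.3
gripper_force: 4.6
```

Request:
step_arm(
  commands=[-1, 0, 0.01, 0, 0, -1, 0, 0.01, 0, 0, -1, 0, 0, 0, 0],
)

```text
time_s: 14.15
tool_pos: [574.0, -130.0, 292.6]
eef_rot: [-0.006, 0.997, 0.074, -0.001]
wrist_force: [-5.1, 21.5, 9.0]
width: 0.3
gripper_force: 11.6
```

Request:
step_arm(
  commands=[-1, 0, 0, 0, 0, -1, 0, -0.03, 0, 0, -1, 0, -0.01, -0.06, 0, -1, 0, 0, -0.08, 0, -1, 0, 0, -0.1, 0, -1, -0.1, -0.05, -0.06, 0, -1, -0.1, -0.1, 0, 0, -1, 0, -0.05, 0, 0, -1, 0, 0, 0, 0],
)

```text
time_s: 14.9
tool_pos: [516.1, -82.6, 367.2]
eef_rot: [0.0, 0.997, 0.072, 0.0]
wrist_force: [1.6, -0.6, 0.0]
width: 0.4
gripper_force: 0.0
```

```bash
python3 -c "
from h import *
p=np.load('pose.npy');goto([530,-51,328.5],p[3])
a=manip.read_camera('top')[:,:,::-1][130:230,250:420];b=manip.read_camera('scene')[:,:,::-1][110:230,260:380]
cv2.imwrite('pics/c4.png',np.hstack([cv2.resize(x,None,fx=300/x.shape[0],fy=300/x.shape[0],interpolation=2) for x in (a,b)]))"
```

```text
now [516.1 -82.6 367.2] yaw 8.29 d world [ 13.9  31.6 -38.7] d tool/250 [ 0.073 -0.117  0.155] turn deg 0.09 F [ 1.6 -0.6  0. ] w 0.4 14.9
```

View pics/c4.png

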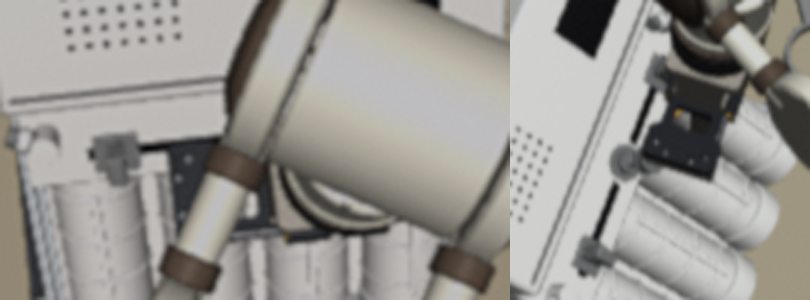

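The left tab (118,160) and the right tab (scene part, 658,70) are both at the outer ends, and the knob (625,160) is still out. Next I'll move to just off the knob's face and push it home along the deck normal.

Request:
step_arm(
  commands=[-1, 0.036, -0.06, 0, 0, -1, 0.037, -0.057, 0.035, 0, -1, 0, 0, 0.06, 0, -1, 0, 0, 0.06, 0, -1, 0, 0, 0, 0],
)

```text
time_s: 15.42
tool_pos: [530.0, -52.6, 324.1]
eef_rot: [-0.001, 0.997, 0.072, -0.003]
wrist_force: [0.3, 0.3, -0.7]
width: 0.1
gripper_force: 0.0
```

Request:
step_arm(
  commands=[-1, 0.01, 0, 0.012, 0, -1, 0.01, 0, 0.012, 0, -1, 0.01, 0, 0.012, 0, -1, 0.01, 0, 0.012, 0, -1, 0, 0, 0, 0],
)

```text
time_s: 15.83
tool_pos: [541.2, -51.3, 316.9]
eef_rot: [0.001, 0.997, 0.072, 0.001]
wrist_force: [-0.2, -1.3, 1.8]
width: 0.5
gripper_force: 0.8
```

Request:
step_arm(
  commands=[-1, 0.01, 0, 0.012, 0, -1, 0.01, 0, 0.012, 0, -1, 0.01, 0, 0.012, 0, -1, 0, 0, 0, 0],
)

```text
time_s: 16.17
tool_pos: [548.1, -49.5, 306.5]
eef_rot: [-0.0, 0.997, 0.072, -0.0]
wrist_force: [0.4, -0.5, 0.7]
width: 0.7
gripper_force: 0.1
```

Request:
step_arm(
  commands=[-1, 0.01, 0, 0.012, 0, -1, 0.01, 0, 0.012, 0, -1, 0, 0, 0, 0],
)

```text
time_s: 16.42
tool_pos: [550.6, -49.2, 304.2]
eef_rot: [0.001, 0.997, 0.072, -0.003]
wrist_force: [-16.0, 0.0, 16.2]
width: 0.3
gripper_force: 11.3
```

Request:
step_arm(
  commands=[-1, 0.01, 0, 0.012, 0, -1, 0, 0, 0, 0],
)

```text
time_s: 16.58
tool_pos: [551.0, -49.3, 303.8]
eef_rot: [0.001, 0.997, 0.072, -0.005]
wrist_force: [-29.9, -0.7, 30.3]
width: 0.6
gripper_force: 20.6
```

That's a hard stop at the expected home position. I'll hold briefly, back out along the normal, go up, and clear away to check.

Request:
step_arm(
  commands=[-1, 0, 0, 0, 0, -1, 0, 0, 0, 0, -1, -0.04, 0, -0.05, 0, -1, -0.05, 0, -0.06, 0, -1, 0, 0, -0.1, 0, -1, 0, 0, -0.11, 0, -1, 0, 0, -0.11, 0, -1, -0.1, 0, -0.05, 0, -1, -0.1, 0, 0, 0, -1, -0.05, 0, 0, 0],
)

```text
time_s: 17.42
tool_pos: [470.3, -60.8, 419.7]
eef_rot: [0.0, 0.997, 0.072, 0.001]
wrist_force: [0.1, -0.2, 0.2]
width: 0.8
gripper_force: 0.0
```

Request:
step_arm(
  commands=[-1, 0, 0.08, 0, 0, -1, 0, 0.1, 0, 0, -1, 0, 0.1, 0, 0, -1, 0, 0.1, 0, 0, -1, 0, 0.1, 0, 0, -1, 0, 0.1, 0, 0, -1, 0, 0.1, 0, 0, -1, 0, 0.1, 0, 0, -1, 0, 0.05, 0, 0, -1, 0, 0, 0, 0],
)

```text
time_s: 18.25
tool_pos: [500.9, -268.0, 416.9]
eef_rot: [-0.001, 0.998, 0.07, -0.001]
wrist_force: [-0.1, 0.5, 0.7]
width: 0.2
gripper_force: 0.0
```

```bash
python3 -c "
from h import *
p=np.load('pose.npy');goto([530,-51,328.5],p[3])
A=manip.read_camera('top')[:,:,::-1];B=manip.read_camera('scene')[:,:,::-1]
a=A[130:230,250:420];b=B[110:230,260:380]
u=np.hstack([cv2.resize(x,None,fx=300/x.shape[0],fy=300/x.shape[0],interpolation=2) for x in (a,b)])
c=cv2.resize(A,(405,253));d=cv2.resize(B,(405,253));cv2.imwrite('pics/c5.png',np.vstack([u,np.hstack([c,d])[:,:u.shape[1]]]))"
```

```text
now [ 500.9 -268.   416.9] yaw 8.08 d world [ 29.1 217.  -88.4] d tool/250 [ 0.238 -0.842  0.355] turn deg -0.12 F [-0.1  0.5  0.7] w 0.2 18.25
```

View pics/c5.png

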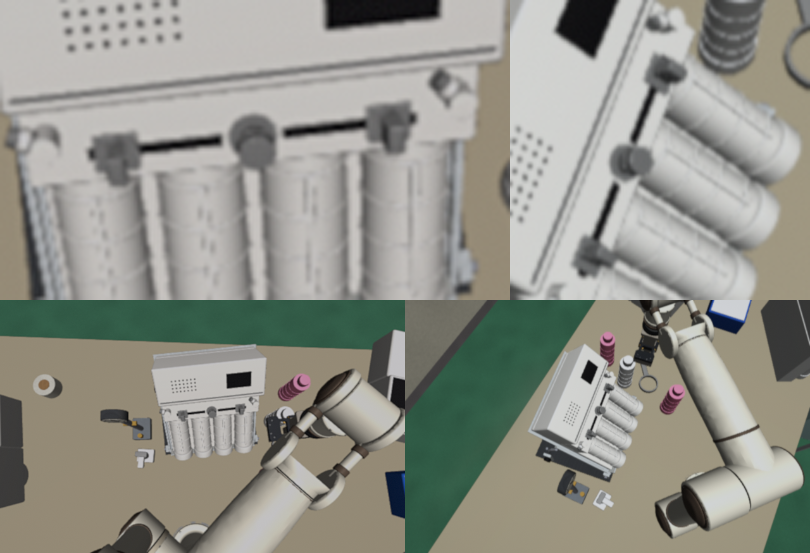

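The knob top is back at its starting pixel, (335,180). Both tabs stand symmetrically at the outer slot ends, the loose things have not moved, and the arm is clear of everything.

```bash
python3 -c "
from cell import manip
print(manip.sign_off())"
```

```text
the job is handed in; nothing more can be done
None
```

I handed the job in at 18.3 s: the vent was pulled to its stop, both locks were slid to their outer end stops and the vent was pushed home. The last pictures confirm the end state and show the gauge stand and loose items where they were; no verdict was returned.

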